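# Unlock the grinder's guard panel

## Task

Two of the three big slotted fasteners on the grinder's guard panel are open; the one whose slot lies across the guard is still locked. Take the flat-bladed screwdriver from its wooden block, set its blade in that slot and turn the fastener a quarter turn anticlockwise, so that its slot lies along the guard like the others. Then stand the screwdriver back in its block, blade down in the hole.

Things in the scene. Friction and masses are not known exactly. Their poses are not given: they have to be found in the camera images.
- driver_grip (a point): Flat-bladed screwdriver, upright in its block: centre of its square wooden handle, 28 x 28 mm (sides along x, y), 84 mm tall; z up. Below the handle a round plate, 60 mm across, rests on the block, its underside 48 mm below this point. A 12 mm shank leads to a blade 30 mm wide (x), 5 thick (y), ending 108 mm below this point. 0.3 kg. The awl in a like block has a round handle.
- block_mouth (a point): The screwdriver's wooden block, 90 x 90 mm, 70 mm tall, fixed to the bench: centre of the hole's mouth in its top face. The hole is a rectangle, 42 mm along x, 18 mm along y, right through to the bench; z up.
- cam_head (a point): The locked fastener: steel disc, 48 mm across, one of three alike 95 mm apart along the middle of the guard (grey housing 160 x 300 mm, 85 tall). The point is on its axis, level with its top, 106 mm above the bench. A slot open at both ends crosses it along x: 14 mm deep, 20 wide at the mouth, tapering to 8 in its lower half. z up is the turning axis; x, y turn with it.
- cam (a joint): Turn of that fastener, rad: 0 = locked, slot across the guard's short side; grows anticlockwise from above; 1.57 = open, slot along the guard. Stops at 0 and 1.62; starts between 0 and 0.2. Light friction, about 0.1 N m; stays where it is left.
Mind the look-alikes: they are no part of the job. What is shaped like the part that bears driver_grip but turquoise is not meant.

How it is judged (in metres and radians):
On the way, in this order (a step that is already met when the one before it is completed fails the run):
1. the blade is down in the locked fastener's slot, not yet turned (horizontal distance between driver_grip and cam_head below 0.02 m and z of driver_grip in the frame of cam_head below 0.104 m and angle between driver_grip's own z axis and vertical below 0.25 rad and value of joint cam below 0.6 rad), for 0.1 s.
2. the fastener is turned open with the blade in its slot (value of joint cam above 1.3 rad and horizontal distance between driver_grip and cam_head below 0.025 m and z of driver_grip in the frame of cam_head below 0.106 m), for 0.1 s.
At the end, for the whole second after the job is handed in: The fastener is turned to at least 1.3 rad (of 1.57) and the screwdriver stands released in its own block, upright within 10 degrees, its handle centre within 15 mm of the hole's centre sideways and 38 to 58 mm above it (value of joint cam above 1.3 rad and horizontal distance between driver_grip and block_mouth below 0.015 m and z of driver_grip in the frame of block_mouth between 0.038 and 0.058 m and angle between driver_grip's own z axis and vertical below 0.17 rad); the robot touches nothing.
It also fails if it takes over 48 s, if anything falls off the work surface, if the arm or the gripper's body presses on something with over 40 N, if the wrist force passes 120 N, or if a joint passes its speed limit or range.

## Robot

A 6-joint arm with a two-finger parallel gripper is mounted at the origin on the work surface. World frame = base frame: x ahead of the robot, y to its left, z up, the work surface at z = 0. Lengths are in m, angles in degrees, forces in N, time in s.
With the tool pointing down it reaches from about 0.25 to 0.725 m from the base axis. Payload 9.7 kg.
Tool frame: the origin (TCP) lies on the centre line of the jaws, within the pads' length; the fingertips stand 19 mm ahead of it and the grasp point (between the pads) is the TCP; z points along the fingers, y is the direction in which the jaws open and shut (so a half turn about z gives the same grasp; the last joint's range is limited). The gripper opens to 85 mm and grips with 20 to 120 N. Pads are 22 mm wide; open, the fingers measure 114 mm over their backs; the gripper's body (76 mm by 85 mm) begins 54 mm behind the grasp point. The pads swing forward as they close: fully open they stand 13 mm farther back than shut.
Start: joints at [0, 4.979, 10.078, 95.1, 0, 90], TCP at [0.55, -0, 0.218] pointing down, gripper open.
Joint ranges: [-179.16, 179.16], [-48.56, 103.87], [-65.8, 70.77], [-126.05, 130.52], [-82.76, 87.17], [-180, 180]. Speed limits (degrees/s): [127.2, 127.2, 147.25, 180, 180, 180].

## Interface

Orientations are given as [roll, pitch, yaw] about the fixed x, y, z axes, in that order (R = Rz(yaw) Ry(pitch) Rx(roll)).
In Python, from workcell import bot gives the robot as it stands.
- The arm moves only by the tool servo_tool, never from a script. Its argument "motion" is a list that holds one entry, the list of rows, each a list of 6 numbers: the shift along the tool's x, y, z in mm, then the turn, a rotation vector about the tool's x, y, z in rad. A call has 1 to 5 rows; each row shifts and turns the commanded pose from where the row before left it, along the tool's axes as they then stand; what a row does not reach is not made up. A row lasts 1/10 s, in which the tool goes at most 50 mm and 8.59 degrees, less where a joint would pass 70% of its speed; a pose out of reach is approached as far as the arm can. A call is refused whole if a number of a shift passes 50 or a number of a turn 0.15, either way. A call with a gripper value outside its range is refused whole. "gripper" is the finger opening in mm, from 0 to 85.4, set as the call begins (left out, the last holds). The fingers move at their own pace and stop on an object; "newtons" is the grip in N (left out, the last holds). Time passes only in rows, so rows that do not move let the fingers close. It gives the time, the measured TCP pose, the force and the opening at its end, in the units of the state.
- bot.get_obs(): the state, without advancing time (a new reading comes with each control period).
- bot.camera(name): name is "scene" or "side" or "wrist"; returns a dict with "color" (420x560x3 uint8, red, green, blue), "fx", "fy", "cx", "cy" (pixels), "R" (3x3) and "t" (3): a world point X has camera coordinates R X + t. Camera axes: x right, y down, z forward; pixel columns grow to the right and rows downward; lengths in m; the calibration is good to about 2 mm. A picture is of the moment at which its call begins. There is no depth.
- bot.job_done(): hands the job in, once; it reports no verdict.
Trained networks look in a picture, given as the dict that the camera call returned (one of the last four; its "shot" number tells which), for a name from the list of things; names that differ only in an ending like _2 or _b are one class to them, and where a whole thing is asked for, a point or a joint stands for the part that bears it (a point fixed in the world has none). Each returns a list of dicts, best first, with "confidence" (0 to 1); they miss things now and then, are a little off and sometimes report something else, mostly with a low value. They report only what shows in the picture. A call takes as long as a camera call. They do not tell look-alikes from the thing itself.
- bot.look_for(picture, label): "rect" ([left, top, width, height] in pixels, round what is visible of it).
The state is a dict: "time": time; "q": joint angles; "qd": joint speeds; "joint_efforts": joint torques, N m; "ee_pos": TCP position; "tcp_rot": TCP orientation; "wrist_force": force on the tool from outside, world axes, zero at the start; "torque": the same for the moment, N m; "opening": finger opening in m.
Only numpy, scipy, OpenCV 4.12 (cv2) and the standard library are available. Lean on these libraries where they do the work, as an engineer would, in place of code of your own. Each camera call takes 0.05 s, during which the arm holds its last target.

## Working session

There is one attempt and no reset: what is moved stays moved. The work goes in short steps, Python scripts to look and compute and a tool call to move; the robot and the scene stay as the last step left them, time stands still between calls to the robot, and variables do not carry over. Pictures are saved under pics/ and viewed, and the job is handed in when it is done.

Besides the shell and the picture viewer there is one more tool, called after "Call:" in YAML: its name, and indented under it one key for each argument. servo_tool: Moves the arm, as the interface text tells. Its arguments: {"type":"object","properties":{"motion":{"type":"array","items":{"type":"array","items":{"type":"array","items":{"type":"number"}}}},"gripper":{"type":"number"},"newtons":{"type":"number"}},"required":["motion"]}

```bash
mkdir -p pics; ls
python3 - <<'E'
from workcell import bot
import cv2
for n in ["scene","side","wrist"]:
    c=bot.camera(n); cv2.imwrite(f"pics/{n}0.png",c["color"][:,:,::-1])
    print(n,c["fx"],c["fy"],c["cx"],c["cy"],c["R"],c["t"],c["shot"])
    for l in ["driver_grip","block_mouth","cam_head","cam"]:
        try: print(l,bot.look_for(c,l))
        except Exception as e: print(l,e)
print(bot.get_obs())
E
```

```text
pics
scene 500.5091274722586 500.5091274722586 288.1317195453756 208.3147871031422 [[-0.67299554  0.73955732 -0.01148826]
 [ 0.6081877   0.54447664 -0.57762697]
 [-0.42093316 -0.39572739 -0.81622001]] [ 0.3902288  -0.15578039  1.47262066] 1
driver_grip [{'rect': [233.8, 154.1, 20.7, 35.8], 'confidence': 0.9}, {'rect': [226.1, 119.0, 20.9, 33.8], 'confidence': 0.89}, {'rect': [189.2, 145.5, 21.0, 40.9], 'confidence': 0.77}]
block_mouth [{'rect': [218.7, 169.7, 49.1, 45.3], 'confidence': 0.65}]
cam_head [{'rect': [330.3, 269.1, 22.4, 20.7], 'confidence': 0.85}]
cam [{'rect': [330.6, 273.0, 22.8, 18.6], 'confidence': 0.76}]
side 379.7032391334471 379.7032391334471 276.6310086405627 210.93683569672442 [[ 0.97204708 -0.23474257 -0.0045166 ]
 [-0.12000476 -0.48021017 -0.86890566]
 [ 0.20180023  0.84515922 -0.49495712]] [-0.46006485  0.13433621  0.89975455] 2
driver_grip [{'rect': [334.2, 291.5, 34.6, 76.3], 'confidence': 0.94}, {'rect': [211.9, 261.4, 33.0, 71.8], 'confidence': 0.93}, {'rect': [246.8, 302.8, 37.6, 82.8], 'confidence': 0.79}, {'rect': [286.9, 247.8, 31.0, 52.3], 'confidence
[... 712 characters left out ...]
.5, 3.4, 75.3, 79.2], 'confidence': 0.64}]
{'time': 0.75, 'q': array([2.06049274e-03, 4.97689454e+00, 1.00784580e+01, 9.51003094e+01,
       1.14866445e-03, 9.00011988e+01]), 'qd': array([ 0.02467346, -0.06616155, -0.07910024,  0.03186559,  0.11911795,
        0.11291832]), 'joint_efforts': array([-3.07084720e-04, -5.20010483e+01,  4.64817989e+01,  1.26985626e-03,
       -1.65062119e-06,  5.98954017e-06]), 'ee_pos': array([5.49989825e-01, 2.57592559e-05, 2.18005581e-01]), 'tcp_rot': array([ 1.79998746e+02, -1.14869069e-03,  9.00008617e+01]), 'wrist_force': array([-1.2400705 ,  0.51405104, -0.48726766]), 'torque': array([-0.01367801,  0.00945796, -0.04199396]), 'opening': 0.08519148072906836}
```

Run:
```python
import cv2
for n in ["scene","side","wrist"]:
    i=cv2.imread(f"pics/{n}0.png"); print(i.shape)
i=cv2.imread("pics/scene0.png"); cv2.imwrite("pics/s_crop.png",cv2.resize(i[90:340,150:450],None,fx=2.6,fy=2.4,interpolation=cv2.INTER_CUBIC))
i=cv2.imread("pics/side0.png"); cv2.imwrite("pics/d_crop.png",cv2.resize(i[160:420,180:440],None,fx=2.3,fy=2.3,interpolation=cv2.INTER_CUBIC))
```

```text
(420, 560, 3)
(420, 560, 3)
(420, 560, 3)
```

View pics/s_crop.png

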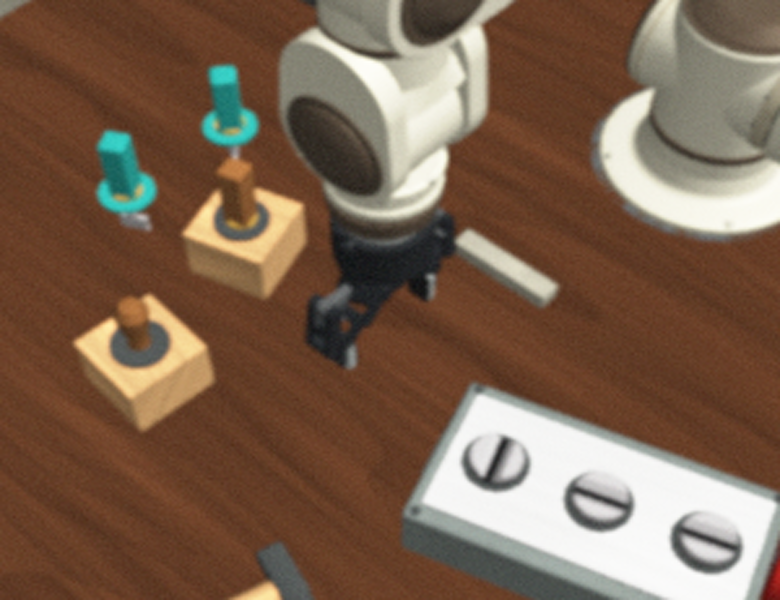

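View pics/d_crop.png

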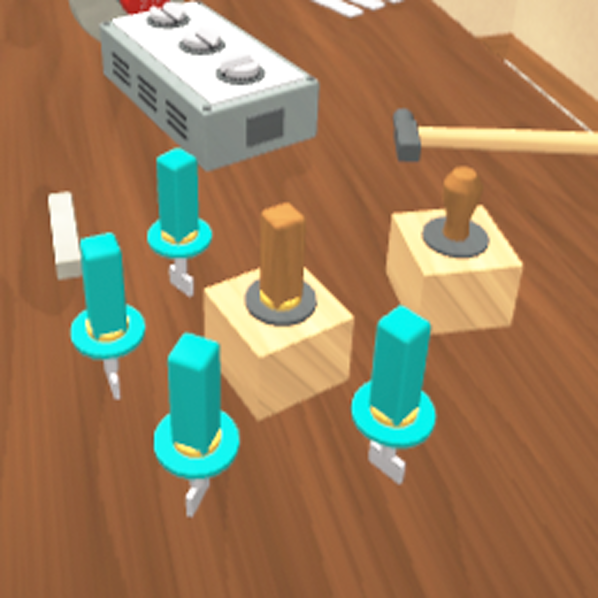

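View pics/wrist0.png

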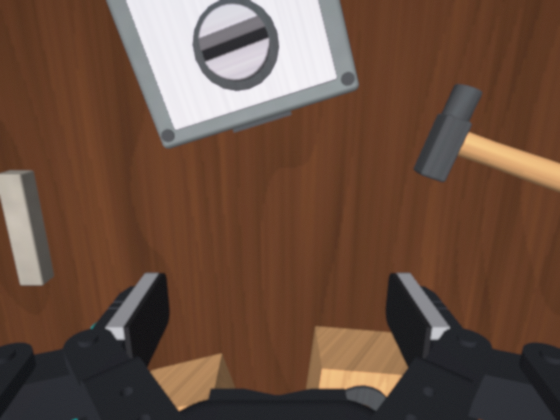

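View pics/scene0.png

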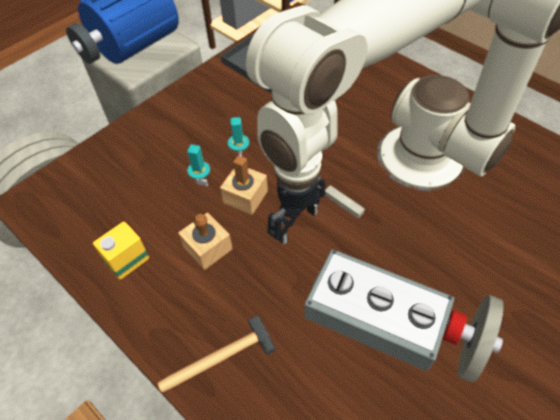

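```bash
cat > h.py <<'E'
import numpy as np
from scipy.optimize import least_squares
def proj(c,X):
    p=np.asarray(X)@c["R"].T+c["t"]; return np.stack([c["fx"]*p[...,0]/p[...,2]+c["cx"],c["fy"]*p[...,1]/p[...,2]+c["cy"]],-1)
def back(c,uv,z):
    d=c["R"].T@np.array([(uv[0]-c["cx"])/c["fx"],(uv[1]-c["cy"])/c["fy"],1]); C=-c["R"].T@c["t"]
    return C+d*(z-C[2])/d[2]
def tri(cs,uvs):
    return least_squares(lambda X:np.concatenate([proj(c,X)-u for c,u in zip(cs,uvs)]),[.5,0,.1])
E
python3 - <<'E'
from workcell import bot
import cv2,numpy as np
from h import *
S=bot.camera("scene");D=bot.camera("side");W=bot.camera("wrist")
s=lambda u,v:(150+u/2.6-.3,90+v/2.4-.3)
d=lambda u,v:(180+u/2.3-.3,160+v/2.3-.3)
np.set_printoptions(precision=4,suppress=True)
for n,a,b in [("handle top",s(237,166),d(282,214)),]:
    r=tri([S,D],[a,b]);print(n,r.x,r.fun)
for n,c,uv,z in [("top S",S,s(237,166),.16),("top D",D,d(282,214),.16)]: print(n,back(c,uv,z))
print("block S",[back(S,s(*p),.07)[:2] for p in [(184,234),(237,190),(306,207),(268,265)]])
print("block D",[back(D,d(*p),.07)[:2] for p in [(205,290),(292,262),(352,320),(262,358)]])
print("cam S",back(S,s(496,461),.106),"D",back(D,d(241,70),.106),"W",back(W,(236,43),.106))
print("slot W",back(W,(200,56),.106),back(W,(270,32),.106))
print("edge W",[back(W,p,.085) for p in [(166,146),(358,86)]],"screws",[back(W,p,.085) for p in [(168,135),(348,79)]])
print("discs S",[back(S,s(*p),.106) for p in [(496,461),(599,499),(707,540)]])
print("turq",[ (k,tri([S,D],[s(*p),d(*q)]).x,tri([S,D],[s(*p),d(*q)]).cost) for p in [(223,70),(116,137)] for k,q in enumerate([(178,155),(103,242),(194,343),(402,318)])])
E
```

```text
handle top [ 0.453  -0.2772  0.1598] [-0.9317  0.4213 -0.696  -0.1918]
top S [ 0.4505 -0.2763  0.16  ]
top D [ 0.4539 -0.2784  0.16  ]
block S [array([ 0.5064, -0.3078]), array([ 0.4261, -0.3125]), array([ 0.396 , -0.2416]), array([ 0.4795, -0.2143])]
block D [array([ 0.3981, -0.2483]), array([ 0.4803, -0.2306]), array([ 0.5052, -0.3121]), array([ 0.4234, -0.335 ])]
cam S [0.527  0.1119 0.106 ] D [0.5136 0.0754 0.106 ] W [0.5232 0.1061 0.106 ]
slot W [0.4989 0.098  0.106 ] [0.5457 0.1127 0.106 ]
edge W [array([0.4646, 0.0352, 0.085 ]), array([0.61  , 0.0793, 0.085 ])] screws [array([0.4669, 0.0436, 0.085 ]), array([0.6024, 0.0842, 0.085 ])]
discs S [array([0.527 , 0.1119, 0.106 ]), array([0.499 , 0.2005, 0.106 ]), array([0.4719, 0.2902, 0.106 ])]
turq [(0, array([ 0.3793, -0.3167,  0.2435]), np.float64(122.80325877173807)), (1, array([ 0.3269, -0.3495,  0.2016]), np.float64(302.735176059367)), (2, array([ 0.3594, -0.3926,  0.1549]), np.float64(0.33514178287858565)), (3, array([ 0.462 , -0.4109,  0.1776]), np.float64(889.7134857632062)), (0, array([ 0.4143, -0.3169,  0.226 ]), np.float64(1653.351745752624)), (1, array([ 0.358 , -0.3514,  0.1842]), np.float64(2280.9781308099623)), (2, array([ 0.3914, -0.3903,  0.1335]), np.float64(888.4408480077645)), (3, array([ 0.4999, -0.4015,  0.1531]), np.float64(0.3896091541959085))]
```

Candidates in scene picture: brown square handle (241,172) in a block; turquoise ones (237,134), (197,160), plus two hidden by the arm; round-handled awl (203,225). I choose the brown square handle at (241,172); side crop confirms square top and sides at side (303,270). The locked fastener is scene (341,282), the one with its slot across the guard.

Call:
servo_tool:
  motion:
    - [[-46, -16, -5, 0, 0, 0], [-46, -16, -5, 0, 0, 0], [-46, -16, -5, 0, 0, 0], [-46, -16, -5, 0, 0, 0], [-46, -16, -5, 0, 0, 0]]

```text
time: 1.4
ee_pos: [0.4691, -0.2316, 0.2434]
tcp_rot: [180.0, 0.0, 90.0]
wrist_force: [1.2, -0.0, -0.9]
opening: 0.0854
```

Call:
servo_tool:
  motion:
    - [[-47, -18, -7, 0, 0, 0], [0, 0, 0, 0, 0, -0.13], [0, 0, 0, 0, 0, -0.13], [0, 0, 0, 0, 0, 0], [0, 0, 0, 0, 0, 0]]

```text
time: 1.9
ee_pos: [0.4523, -0.2761, 0.2498]
tcp_rot: [-180.0, -0.0, 104.7]
wrist_force: [0.4, -0.1, -0.0]
opening: 0.0855
```

Run:
```python
from workcell import bot
import cv2,numpy as np
o=bot.get_obs(); print(o)
c=bot.camera("wrist"); cv2.imwrite("pics/w1.png",c["color"][:,:,::-1])
c=bot.camera("scene"); cv2.imwrite("pics/s1.png",c["color"][:,:,::-1])
```

```text
{'time': 1.9, 'q': array([-3.14047032e+01,  3.04641713e+00,  1.16081984e+01,  9.85658105e+01,
        1.30951897e-03,  4.39025681e+01]), 'qd': array([ 0.45166518, -0.05298107, -0.02943997, -0.11044046, -0.02801277,
        0.19587588]), 'joint_efforts': array([-5.06735723e-01, -4.92842209e+01,  4.59944165e+01, -2.48706041e-03,
       -1.31133705e-02, -2.94790808e-01]), 'ee_pos': array([ 0.45231083, -0.27613469,  0.24984077]), 'tcp_rot': array([-1.79998150e+02, -3.81121168e-03,  1.04692729e+02]), 'wrist_force': array([ 0.43131151, -0.09419911, -0.03820545]), 'torque': array([-0.0010031 ,  0.01809207,  0.02966307]), 'opening': 0.0854757783233415}
```

View pics/w1.png

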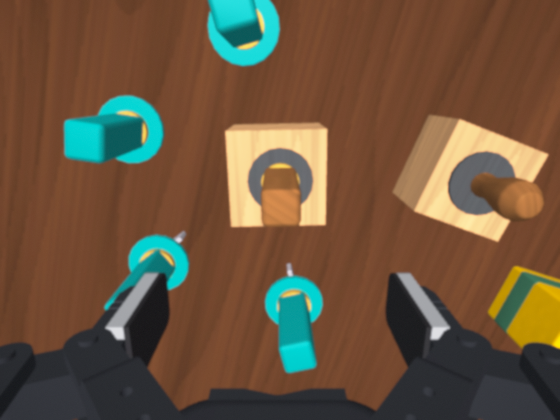

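View pics/s1.png

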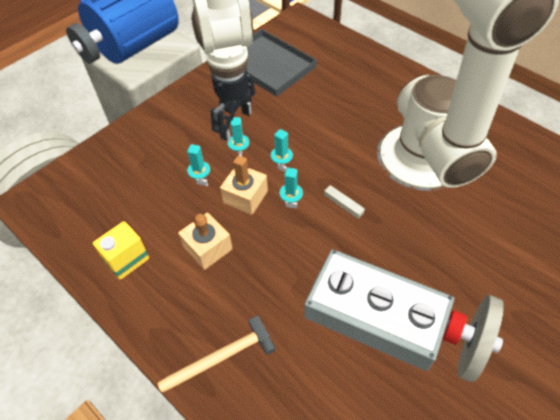

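Run:
```python
from workcell import bot
import cv2,numpy as np
from h import *
np.set_printoptions(precision=4,suppress=True)
i=cv2.imread("pics/w1.png"); cv2.imwrite("pics/w1c.png",cv2.resize(i[110:240,210:350],None,fx=5,fy=4.5,interpolation=cv2.INTER_CUBIC)[:,:700])
i=cv2.imread("pics/w1.png"); cv2.imwrite("pics/w1c.png",cv2.resize(i[115:235,215:345],None,fx=5,fy=5,interpolation=cv2.INTER_CUBIC))
c=bot.camera("wrist")
import pickle; pickle.dump({k:c[k] for k in c if k!="color"},open("w1.pkl","wb"))
print("ring",back(c,(280,179.5),.076))
```

```text
ring [ 0.4555 -0.276   0.076 ]
```

View pics/w1c.png

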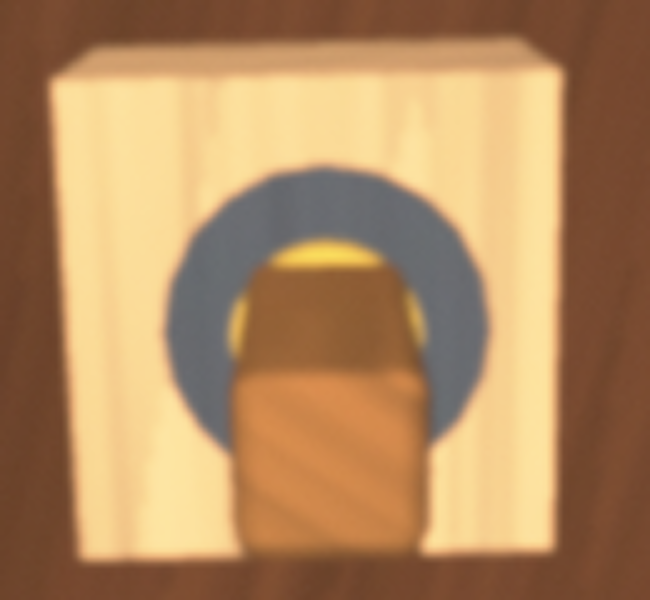

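Run:
```python
import pickle,numpy as np
from h import *
np.set_printoptions(precision=4,suppress=True)
c=pickle.load(open("w1.pkl","rb"))
p=lambda u,v:(215+u/5-.4,115+v/5-.4)
B=np.array([back(c,p(*q),.07)[:2] for q in [(52,78),(562,68),(556,552),(79,560)]])
H=np.array([back(c,p(*q),.16)[:2] for q in [(233,374),(428,374),(420,553),(243,555)]])
for n,A in (("B",B),("H",H)):
    e=A[1]-A[0]+A[2]-A[3]; f=A[0]-A[3]+A[1]-A[2]
    print(n,A.mean(0),np.hypot(*e)/2,np.hypot(*f)/2,np.degrees(np.arctan2(e[1],e[0])),np.degrees(np.arctan2(f[1],f[0]))-90)
print("ring",back(c,p(328,330),.075))
```

```text
B [ 0.4532 -0.2779] 0.09086887164839905 0.09100541116878579 15.856257898813311 16.00728230249031
H [ 0.4556 -0.2764] 0.025671020110512675 0.02603854713903311 15.127127225750828 15.256030176623199
ring [ 0.456  -0.2771  0.075 ]
```

Call:
servo_tool:
  motion:
    - [[-1.6, 2.4, 0, 0, 0, -0.012], [0, 0, 40, 0, 0, 0], [0, 0, 40, 0, 0, 0], [0, 0, 30, 0, 0, 0], [0, 0, 19, 0, 0, 0]]

```text
time: 2.55
ee_pos: [0.4544, -0.2765, 0.1181]
tcp_rot: [-179.9, -0.1, 105.6]
wrist_force: [-0.0, 0.5, 0.2]
opening: 0.0856
```

Call:
servo_tool:
  motion:
    - [[0, 0, 0, 0, 0, 0], [0, 0, 0, 0, 0, 0], [0, 0, 0, 0, 0, 0], [0, 0, 0, 0, 0, 0], [0, 0, 0, 0, 0, 0]]
  gripper: 20
  newtons: 60

```text
time: 3.05
ee_pos: [0.4556, -0.2777, 0.1225]
tcp_rot: [179.9, 0.1, 105.6]
wrist_force: [-0.8, -0.4, 5.0]
opening: 0.027
```

Call:
servo_tool:
  motion:
    - [[0, 0, 0, 0, 0, 0], [0, 0, 0, 0, 0, 0], [0, 0, 0, 0, 0, 0], [0, 0, 0, 0, 0, 0], [0, 0, 0, 0, 0, 0]]

```text
time: 3.55
ee_pos: [0.4555, -0.2777, 0.1225]
tcp_rot: [179.9, 0.1, 105.6]
wrist_force: [-0.7, -0.6, 5.9]
opening: 0.0267
```

Run:
```python
from workcell import bot
import cv2,numpy as np
c=bot.camera("wrist"); cv2.imwrite("pics/w2.png",c["color"][:,:,::-1])
```

```text
(no output)
```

View pics/w2.png

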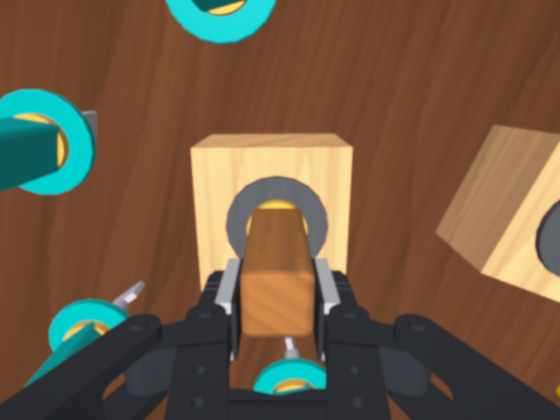

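Call:
servo_tool:
  motion:
    - [[0, 0, -15, 0, 0, 0], [0, 0, -35, 0, 0, 0], [0, 0, -48, 0, 0, 0], [0, 0, -48, 0, 0, 0], [0, 0, -14, 0, 0, 0]]

```text
time: 4.1
ee_pos: [0.4556, -0.2775, 0.2873]
tcp_rot: [179.7, 0.3, 105.6]
wrist_force: [-0.2, -0.5, -2.3]
opening: 0.0268
```

Call:
servo_tool:
  motion:
    - [[20, 12, 0, 0, 0, 0], [40, 24, 0, 0, 0, 0], [42, 24.5, 0, 0, 0, 0], [42, 24.5, 0, 0, 0, 0], [42, 24.5, 0, 0, 0, 0]]

```text
time: 4.6
ee_pos: [0.5106, -0.0668, 0.282]
tcp_rot: [179.9, 0.0, 105.6]
wrist_force: [0.1, -0.6, -3.1]
opening: 0.0268
```

Call:
servo_tool:
  motion:
    - [[42, 24.5, 0, 0, 0, 0], [42, 24, 0, 0, 0, 0], [23, 12.5, 0, 0, 0, -0.02], [0, 0, 0, 0, 0, 0], [0, 0, 0, 0, 0, 0]]

```text
time: 5.1
ee_pos: [0.5405, 0.0514, 0.2814]
tcp_rot: [-180.0, 0.0, 106.8]
wrist_force: [-0.4, 0.9, -1.5]
opening: 0.0274
```

Run:
```python
from workcell import bot
import cv2,numpy as np,pickle
c=bot.camera("wrist"); cv2.imwrite("pics/w3.png",c["color"][:,:,::-1]);pickle.dump({k:c[k] for k in c if k!="color"},open("w3.pkl","wb"))
i=c["color"][:,:,::-1]
c=bot.camera("side"); cv2.imwrite("pics/d3.png",c["color"][:,:,::-1]);pickle.dump({k:c[k] for k in c if k!="color"},open("d3.pkl","wb"))
c=bot.camera("scene"); cv2.imwrite("pics/s3.png",c["color"][:,:,::-1])
print(bot.get_obs()["ee_pos"],bot.get_obs()["tcp_rot"])
```

```text
[0.5404257  0.04997249 0.28135367] [1.79980377e+02 1.20449434e-02 1.06655497e+02]
```

View pics/w3.png

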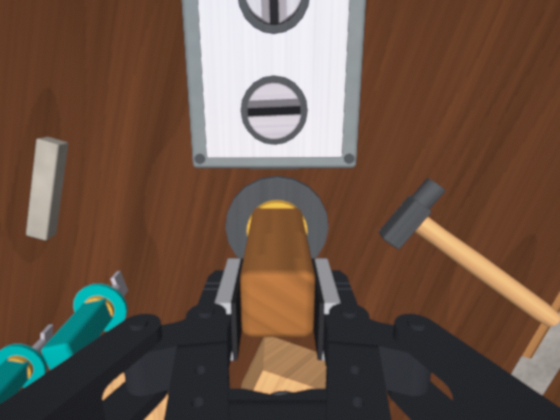

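View pics/d3.png

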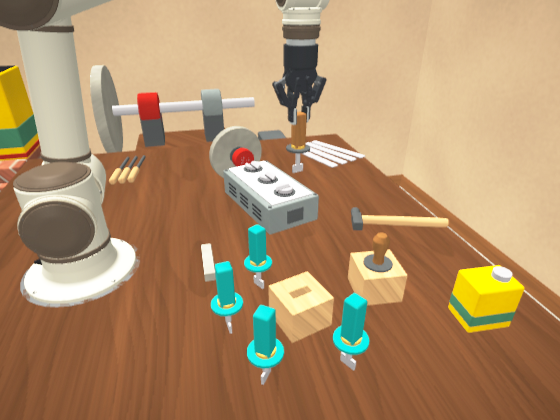

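View pics/s3.png

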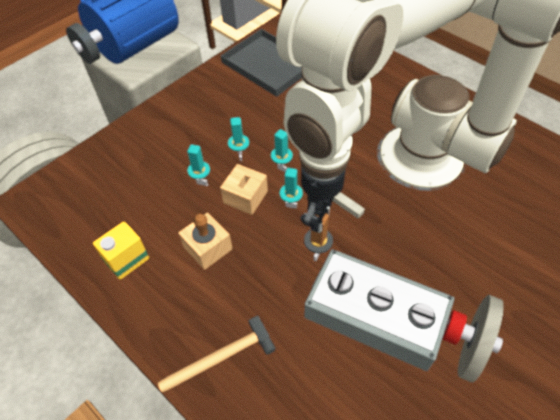

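Run:
```python
import cv2
i=cv2.imread("pics/w3.png"); cv2.imwrite("pics/w3c.png",cv2.resize(i[65:175,180:370],None,fx=4,fy=4,interpolation=cv2.INTER_CUBIC))
i=cv2.imread("pics/d3.png"); cv2.imwrite("pics/d3c.png",cv2.resize(i[100:240,200:340],None,fx=4,fy=4,interpolation=cv2.INTER_CUBIC))
```

```text
(no output)
```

View pics/w3c.png

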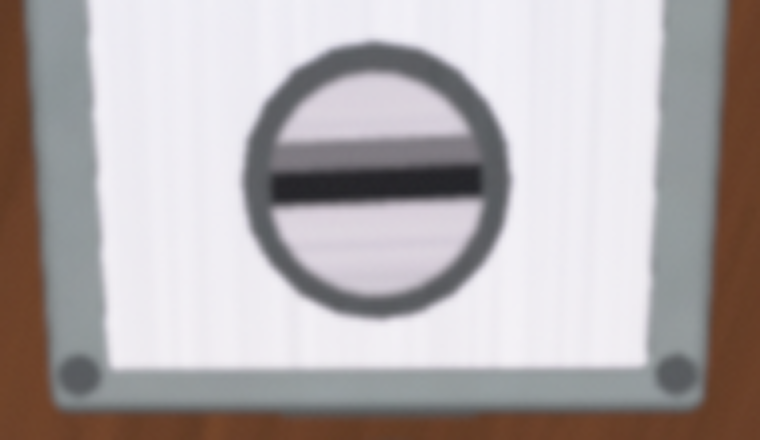

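View pics/d3c.png

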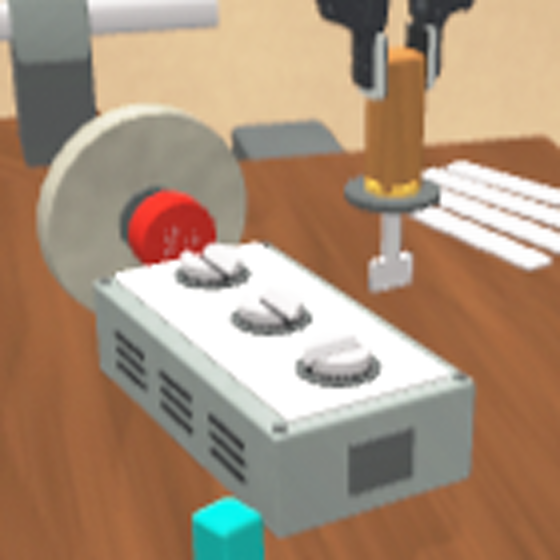

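Run:
```python
import pickle,numpy as np
from h import *
np.set_printoptions(precision=4,suppress=True)
w=pickle.load(open("w3.pkl","rb"));d=pickle.load(open("d3.pkl","rb"))
p=lambda u,v:(180+u/4-.4,65+v/4-.4)
print("cam wr",back(w,p(377,184),.106), "camera", -w["R"].T@w["t"])
print([back(w,p(*q),.106) for q in [(270,184),(484,184),(377,70),(377,297)]])
q=lambda u,v:(200+u/4-.4,100+v/4-.4)
T=np.array([.5404,.04997,.2814])
for n,dz in(("tip",-.1125),("plate",-.0525),("htop",.0375)): print(n,proj(d,T+[0,0,dz]))
print("seen tip",q(391,286),"plate",q(393,195),"htop",q(406,55))
print("cam in side pred", proj(d,np.array([.524,.108,.106])), "seen",q(341,355))
print("cam S/D",back(d,q(341,357),.106))
print("ring w",back(w,(277,219),.2814-.0045-.043))
```

```text
cam wr [0.5208 0.1077 0.106 ] camera [0.5191 0.1237 0.4374]
[array([0.4988, 0.101 , 0.106 ]), array([0.5429, 0.1143, 0.106 ]), array([0.5142, 0.13  , 0.106 ]), array([0.5278, 0.0846, 0.106 ])]
tip [297.3291 171.1907]
plate [297.8749 148.8222]
htop [298.7615 112.4806]
seen tip (297.35, 171.1) plate (297.85, 148.35) htop (301.1, 113.35)
cam in side pred [285.1597 184.5717] seen (284.85, 188.35)
cam S/D [0.5165 0.0826 0.106 ]
ring w [0.5393 0.0563 0.2339]
```

Run:
```python
import pickle,numpy as np,cv2
from h import *
np.set_printoptions(precision=4,suppress=True)
w=pickle.load(open("w3.pkl","rb"));d=pickle.load(open("d3.pkl","rb"))
T=np.array([.5404,.04997,.2814])
print("plate in wrist pred",proj(w,T-[0,0,.0475]),"tip",proj(w,T-[0,0,.1125]))
i=cv2.imread("pics/d3.png")
k=8;o=np.array([255,165]);im=cv2.resize(i[165:235,255:330],None,fx=k,fy=k,interpolation=cv2.INTER_CUBIC)
a=np.linspace(0,2*np.pi,60)
for z,col in ((.106,(0,0,255)),(.085,(0,255,0))):
    P=np.c_[.522+.024*np.cos(a),.108+.024*np.sin(a),np.full(60,z)]
    pts=((proj(d,P)-o+.5)*k).astype(np.int32); cv2.polylines(im,[pts],True,col,1)
# guard front edge corners at .085 from wrist
p=lambda u,v:(180+u/4-.4,65+v/4-.4)
for c in [(55,408),(703,406)]:
    X=back(w,p(*c),.085);print(X); pt=((proj(d,X)-o+.5)*k).astype(int); cv2.circle(im,tuple(map(int,pt)),4,(255,0,0),2)
    X[2]=0; pt=((proj(d,X)-o+.5)*k).astype(int); cv2.circle(im,tuple(map(int,pt)),4,(255,0,255),2)
cv2.imwrite("pics/d3o.png",im)
```

```text
plate in wrist pred [275.6531 229.3633] tip [276.0151 198.6586]
[0.4621 0.0346 0.085 ]
[0.6104 0.0799 0.085 ]
```

View pics/d3o.png

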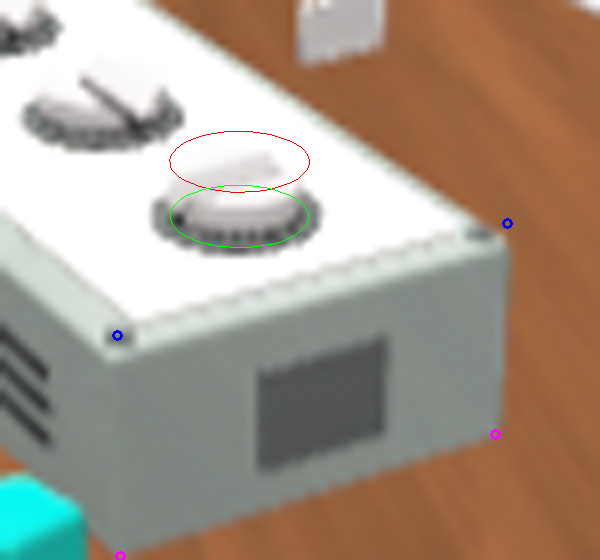

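Call:
servo_tool:
  motion:
    - [[30, -0.5, 0, 0, 0, 0], [29.5, -0.5, 0, 0, 0, 0], [0, 0, 20, 0, 0, -0.045], [0, 0, 20, 0, 0, 0], [0, 0, 6, 0, 0, 0]]

```text
time: 5.75
ee_pos: [0.5218, 0.1066, 0.2333]
tcp_rot: [-179.9, -0.0, 109.2]
wrist_force: [-0.7, -0.1, -2.4]
opening: 0.0272
```

Run:
```python
from workcell import bot
import cv2,numpy as np,pickle
for n in("wrist","scene","side"):
    c=bot.camera(n); cv2.imwrite(f"pics/{n}4.png",c["color"][:,:,::-1]);
    i=c["color"][:,:,::-1]
    if n=="scene": cv2.imwrite("pics/s4c.png",cv2.resize(i[180:320,280:420],None,fx=4,fy=4,interpolation=cv2.INTER_CUBIC))
    if n=="side": cv2.imwrite("pics/d4c.png",cv2.resize(i[110:230,230:350],None,fx=4.8,fy=4.8,interpolation=cv2.INTER_CUBIC))
o=bot.get_obs();print(o["ee_pos"],o["tcp_rot"],o["wrist_force"])
```

```text
[0.52241627 0.10683588 0.2354062 ] [1.79993113e+02 2.01964248e-03 1.09230787e+02] [-0.41375884  0.31906962 -2.26920644]
```

View pics/wrist4.png

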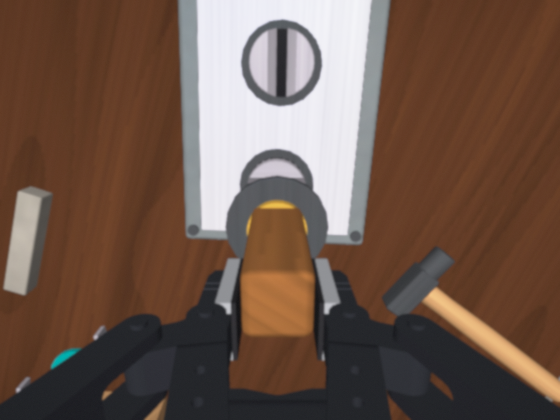

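View pics/s4c.png

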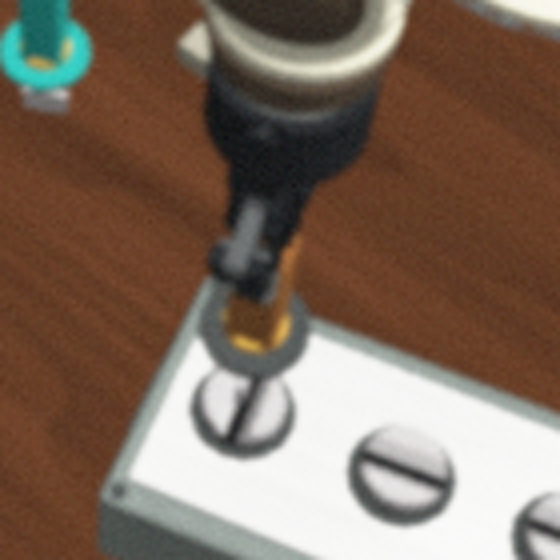

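View pics/d4c.png

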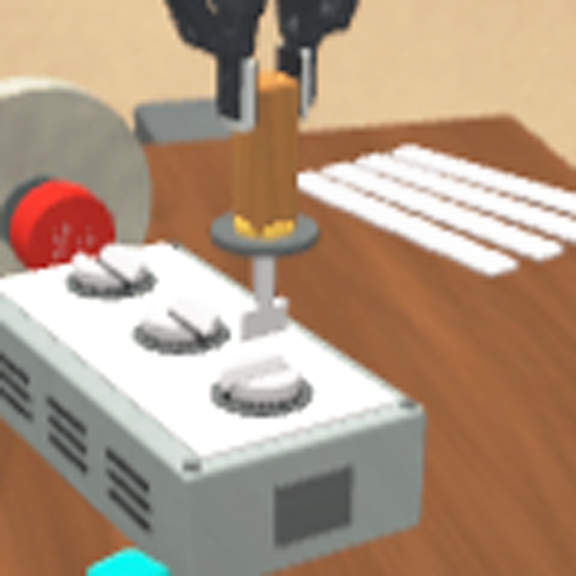

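Call:
servo_tool:
  motion:
    - [[0, 0, 12, 0, 0, 0], [0, 0, 6, 0, 0, 0], [0, 0, 3, 0, 0, 0], [0, 0, 2, 0, 0, 0], [0, 0, 0, 0, 0, 0]]

```text
time: 6.4
ee_pos: [0.5224, 0.1076, 0.2117]
tcp_rot: [-180.0, -0.0, 109.3]
wrist_force: [-0.4, 0.0, -2.6]
opening: 0.0266
```

Run:
```python
from workcell import bot
import cv2,numpy as np,pickle
for n in("scene","side"):
    c=bot.camera(n)
    i=c["color"][:,:,::-1]
    if n=="scene": a=cv2.resize(i[200:320,280:400],(400,400),interpolation=cv2.INTER_CUBIC)
    if n=="side": b=cv2.resize(i[130:220,240:330],(400,400),interpolation=cv2.INTER_CUBIC)
cv2.imwrite("pics/sd5.png",np.hstack([a,b]))
o=bot.get_obs();print(o["ee_pos"],o["tcp_rot"],o["wrist_force"])
```

```text
[0.52250498 0.10758577 0.21211219] [1.79982518e+02 4.37165196e-03 1.09309473e+02] [-0.00723201 -0.55081548 -1.67469314]
```

View pics/sd5.png

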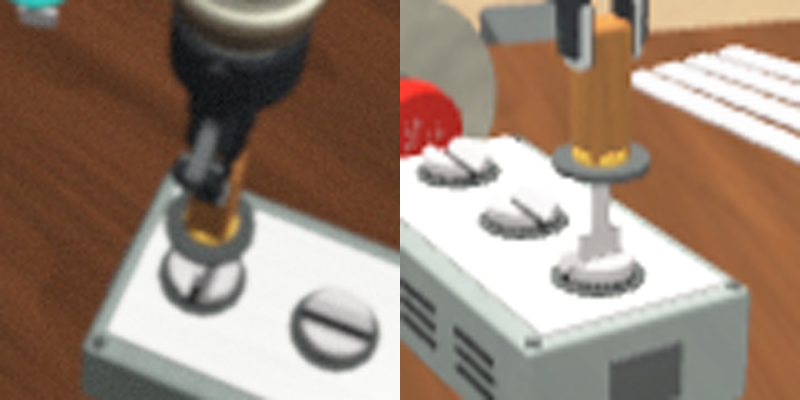

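Call:
servo_tool:
  motion:
    - [[0, 0, 2, 0, 0, 0], [0, 0, 2, 0, 0, 0], [0, 0, 1.5, 0, 0, 0], [0, 0, 0, 0, 0, 0], [0, 0, 0, 0, 0, 0]]

```text
time: 7.0
ee_pos: [0.5224, 0.1075, 0.2063]
tcp_rot: [-180.0, -0.0, 109.3]
wrist_force: [0.3, 0.7, -2.4]
opening: 0.0268
```

Call:
servo_tool:
  motion:
    - [[0, 0, 0, 0, 0, -0.06], [0, 0, 0, 0, 0, -0.12], [0, 0, 0, 0, 0, -0.12], [0, 0, 0, 0, 0, -0.12], [0, 0, 0, 0, 0, -0.12]]

```text
time: 7.5
ee_pos: [0.5224, 0.1078, 0.2064]
tcp_rot: [180.0, -0.0, 140.5]
wrist_force: [-0.7, 1.2, -2.9]
opening: 0.027
```

Call:
servo_tool:
  motion:
    - [[0, 0, 0, 0, 0, -0.12], [0, 0, 0, 0, 0, -0.12], [0, 0, 0, 0, 0, -0.12], [0, 0, 0, 0, 0, -0.12], [0, 0, 0, 0, 0, -0.12]]

```text
time: 8.0
ee_pos: [0.5221, 0.1082, 0.2065]
tcp_rot: [179.9, -0.0, 174.9]
wrist_force: [-1.8, 2.6, -1.7]
opening: 0.0267
```

Call:
servo_tool:
  motion:
    - [[0, 0, 0, 0, 0, -0.12], [0, 0, 0, 0, 0, -0.12], [0, 0, 0, 0, 0, -0.12], [0, 0, 0, 0, 0, -0.06], [0, 0, 0, 0, 0, 0]]

```text
time: 8.5
ee_pos: [0.5216, 0.1083, 0.2064]
tcp_rot: [179.9, -0.1, -161.2]
wrist_force: [-3.2, 2.6, -1.4]
opening: 0.0268
```

Run:
```python
from workcell import bot
import cv2,numpy as np,pickle
for n in("scene","side"):
    c=bot.camera(n)
    i=c["color"][:,:,::-1]
    if n=="scene": a=cv2.resize(i[200:320,280:400],(400,400),interpolation=cv2.INTER_CUBIC)
    if n=="side": b=cv2.resize(i[130:220,240:330],(400,400),interpolation=cv2.INTER_CUBIC)
cv2.imwrite("pics/sd6.png",np.hstack([a,b]))
o=bot.get_obs();print(o["time"],o["ee_pos"],o["tcp_rot"],o["wrist_force"],o["torque"],o["q"])
```

```text
8.6 [0.52181618 0.1080527  0.2063246 ] [ 1.79917380e+02 -5.31481446e-02 -1.61317586e+02] [-4.67053092  2.23553837 -1.57574371] [ 0.94744576  1.32351132 -0.03713645] [ 1.16566596e+01  2.44784908e+00  6.11486586e+00  9.37298716e+01
  7.54987240e-02 -7.02575792e+00]
```

View pics/sd6.png

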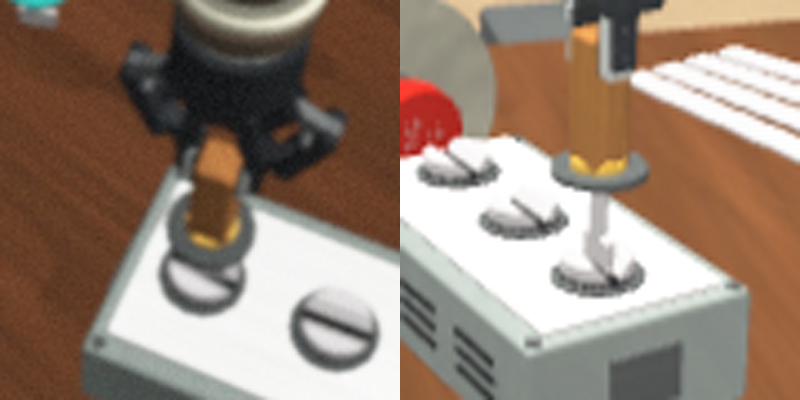

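Call:
servo_tool:
  motion:
    - [[0, 0, 0, 0, 0, -0.04], [0, 0, 0, 0, 0, 0], [0, 0, -10, 0, 0, 0], [0, 0, -35, 0, 0, 0], [0, 0, -40, 0, 0, 0]]

```text
time: 9.1
ee_pos: [0.5223, 0.1071, 0.2921]
tcp_rot: [-180.0, -0.1, -159.1]
wrist_force: [1.0, 0.6, -2.3]
opening: 0.0271
```

Call:
servo_tool:
  motion:
    - [[0, 0, 0, 0, 0, 0.14], [0, 0, 0, 0, 0, 0.14], [0, 0, 0, 0, 0, 0.14], [0, 0, 0, 0, 0, 0.14], [0, 0, 0, 0, 0, 0.14]]

```text
time: 9.6
ee_pos: [0.523, 0.1072, 0.2922]
tcp_rot: [180.0, 0.1, 160.5]
wrist_force: [0.2, -0.5, -3.4]
opening: 0.0268
```

Call:
servo_tool:
  motion:
    - [[0, 0, 0, 0, 0, 0.14], [0, 0, 0, 0, 0, 0.14], [0, 0, 0, 0, 0, 0.14], [0, 0, 0, 0, 0, 0.14], [0, 0, 0, 0, 0, 0.14]]

```text
time: 10.1
ee_pos: [0.523, 0.1072, 0.2922]
tcp_rot: [179.9, 0.1, 120.4]
wrist_force: [-0.1, 0.4, -3.3]
opening: 0.0269
```

Call:
servo_tool:
  motion:
    - [[0, 0, 0, 0, 0, 0.14], [0, 0, 0, 0, 0, 0.09], [0, 0, 0, 0, 0, 0], [0, 0, 0, 0, 0, 0]]

```text
time: 10.5
ee_pos: [0.5228, 0.1073, 0.2919]
tcp_rot: [179.9, 0.0, 107.7]
wrist_force: [-0.1, -0.0, -2.2]
opening: 0.0271
```

Run:
```python
from workcell import bot
import cv2,numpy as np,pickle
for n in("wrist","scene","side"):
    c=bot.camera(n); i=c["color"][:,:,::-1]
    cv2.imwrite(f"pics/{n}7.png",i);pickle.dump({k:c[k] for k in c if k!="color"},open(f"{n}7.pkl","wb"))
    if n=="wrist": w=i
    if n=="scene": a=cv2.resize(i[155:215,215:275],(400,400),interpolation=cv2.INTER_CUBIC); e=cv2.resize(i[245:365,300:460],(400,300))
    if n=="side": b=cv2.resize(i[270:340,265:335],(400,400),interpolation=cv2.INTER_CUBIC)
cv2.imwrite("pics/sd7.png",np.hstack([a,b]))
cv2.imwrite("pics/we7.png",np.hstack([cv2.resize(w,(400,300)),e]))
o=bot.get_obs();print(o["time"],o["ee_pos"],o["tcp_rot"],o["wrist_force"])
```

```text
10.65 [0.52256543 0.10746736 0.29156325] [1.79980715e+02 1.37496230e-02 1.07675044e+02] [ 0.36329839  0.06456009 -3.17414855]
```

View pics/sd7.png

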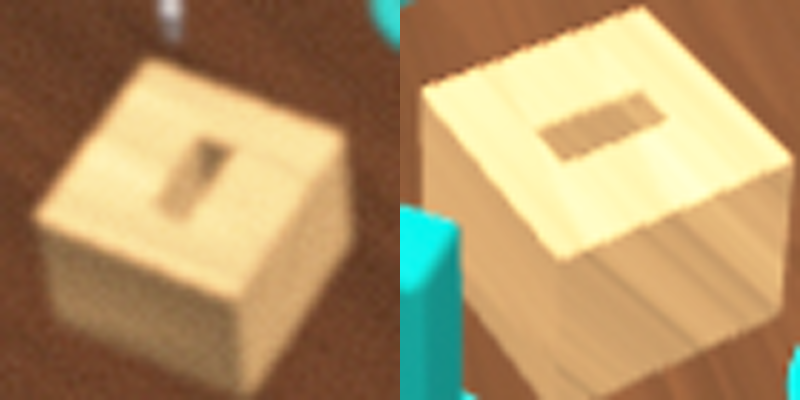

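View pics/we7.png

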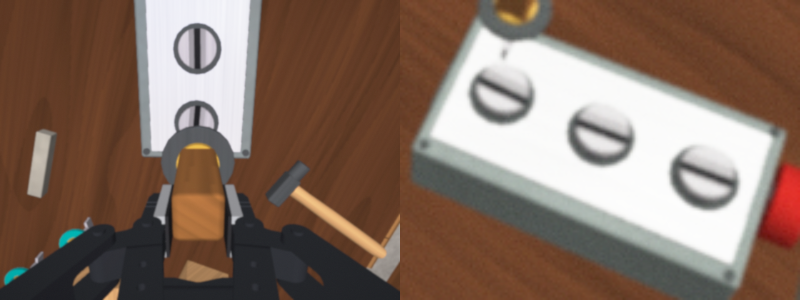

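Call:
servo_tool:
  motion:
    - [[0, 0, 0, 0, 0, 0.035], [-14.4, -6.9, 0, 0, 0, 0], [-44, -21.2, 0, 0, 0, 0], [-44, -21.2, 0, 0, 0, 0], [-44, -21.2, 0, 0, 0, 0]]

```text
time: 11.15
ee_pos: [0.493, -0.0544, 0.2914]
tcp_rot: [180.0, 0.0, 105.7]
wrist_force: [1.5, -0.5, -2.2]
opening: 0.0267
```

Call:
servo_tool:
  motion:
    - [[-44, -21.2, 0, 0, 0, 0], [-44, -21.2, 0, 0, 0, 0], [-44, -21.2, 0, 0, 0, 0], [-44, -21.2, 0, 0, 0, 0], [-30, -14.5, 0, 0, 0, 0]]

```text
time: 11.65
ee_pos: [0.4519, -0.2808, 0.2914]
tcp_rot: [-180.0, 0.0, 105.6]
wrist_force: [0.9, 0.5, -2.5]
opening: 0.0267
```

Call:
servo_tool:
  motion:
    - [[0, 0, 0, 0, 0, 0], [0, 0, 0, 0, 0, 0], [0, 0, 40, 0, 0, 0], [0, 0, 40, 0, 0, 0], [0, 0, 0, 0, 0, 0]]

```text
time: 12.15
ee_pos: [0.4513, -0.2753, 0.2058]
tcp_rot: [-179.6, -0.4, 105.7]
wrist_force: [-0.3, -0.0, -2.2]
opening: 0.0269
```

Run:
```python
from workcell import bot
import cv2,numpy as np,pickle
for n in("wrist","scene","side"):
    c=bot.camera(n); i=c["color"][:,:,::-1]
    if n=="wrist": cv2.imwrite("pics/w8.png",i)
    if n=="scene": a=cv2.resize(i[125:225,205:305],(400,400),interpolation=cv2.INTER_CUBIC)
    if n=="side": b=cv2.resize(i[215:345,235:365],(400,400),interpolation=cv2.INTER_CUBIC)
cv2.imwrite("pics/sd8.png",np.hstack([a,b]))
o=bot.get_obs();print(o["time"],o["ee_pos"],o["tcp_rot"],o["wrist_force"])
```

```text
12.3 [ 0.4541515  -0.2772314   0.21389618] [1.79896242e+02 1.06845167e-01 1.05654108e+02] [-0.03559062 -0.78280789 -1.97114854]
```

View pics/sd8.png

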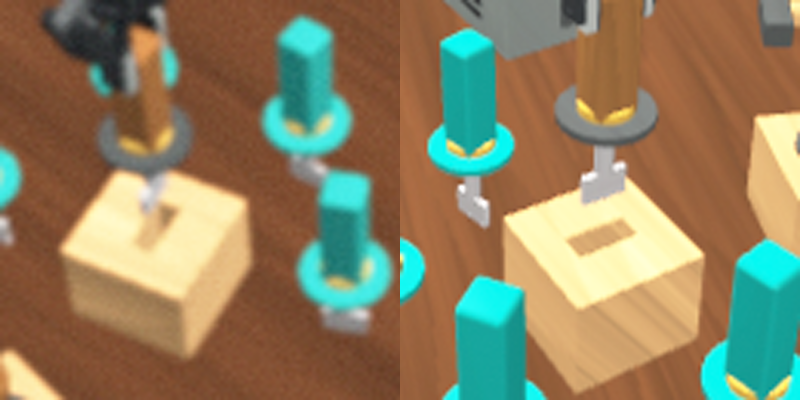

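View pics/w8.png

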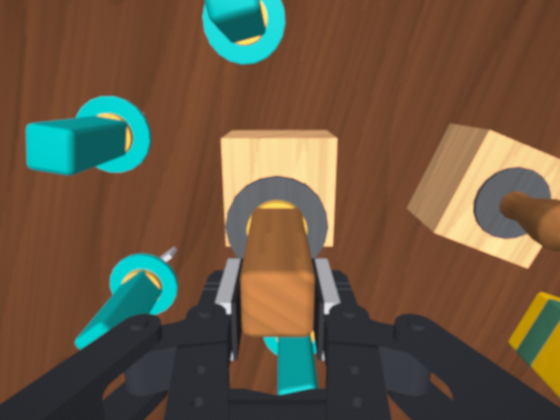

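Call:
servo_tool:
  motion:
    - [[0, 0, 15, 0, 0, 0], [0, 0, 10, 0, 0, 0], [0, 0, 5, 0, 0, 0], [0, 0, 5, 0, 0, 0], [0, 0, 5, 0, 0, 0]]

```text
time: 12.8
ee_pos: [0.4538, -0.2777, 0.1718]
tcp_rot: [180.0, 0.0, 105.6]
wrist_force: [0.1, -0.3, -2.0]
opening: 0.0267
```

Run:
```python
from workcell import bot
import cv2,numpy as np,pickle
for n in("scene","side"):
    c=bot.camera(n); i=c["color"][:,:,::-1]
    if n=="scene": a=cv2.resize(i[125:225,205:305],(400,400),interpolation=cv2.INTER_CUBIC)
    if n=="side": b=cv2.resize(i[215:345,235:365],(400,400),interpolation=cv2.INTER_CUBIC)
cv2.imwrite("pics/sd9.png",np.hstack([a,b]))
o=bot.get_obs();print(o["time"],o["ee_pos"],o["tcp_rot"],o["wrist_force"])
```

```text
12.9 [ 0.45344196 -0.27743026  0.17096143] [-1.79976038e+02 -2.65820391e-02  1.05587211e+02] [ 0.29482115 -0.05628207 -2.83815539]
```

View pics/sd9.png

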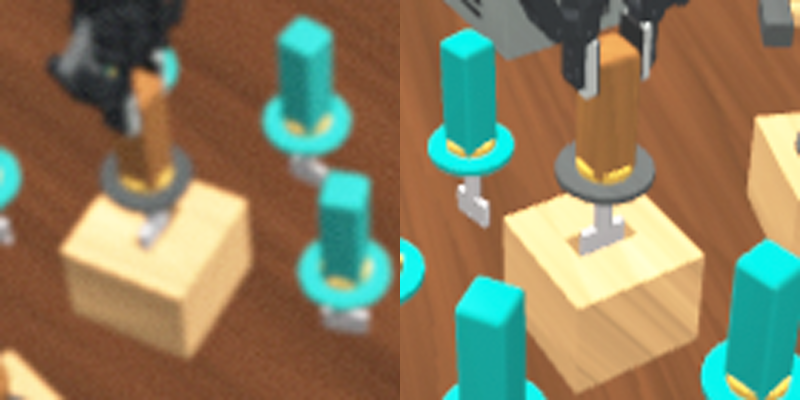

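Call:
servo_tool:
  motion:
    - [[0, 0, 10, 0, 0, 0], [0, 0, 12, 0, 0, 0], [0, 0, 12, 0, 0, 0], [0, 0, 8, 0, 0, 0], [0, 0, 3, 0, 0, 0]]

```text
time: 13.4
ee_pos: [0.453, -0.2772, 0.1248]
tcp_rot: [-179.9, -0.1, 105.6]
wrist_force: [-0.4, -0.2, -2.9]
opening: 0.027
```

Call:
servo_tool:
  motion:
    - [[0, 0, 1, 0, 0, 0], [0, 0, 1, 0, 0, 0], [0, 0, 0, 0, 0, 0]]

```text
time: 13.7
ee_pos: [0.4538, -0.2776, 0.1247]
tcp_rot: [180.0, 0.0, 105.6]
wrist_force: [-0.2, -0.3, -2.9]
opening: 0.027
```

Call:
servo_tool:
  motion:
    - [[0, 0, 1, 0, 0, 0], [0, 0, 1, 0, 0, 0], [0, 0, 0, 0, 0, 0]]

```text
time: 14.0
ee_pos: [0.4537, -0.2776, 0.1226]
tcp_rot: [180.0, 0.0, 105.6]
wrist_force: [-0.1, -0.1, -0.8]
opening: 0.0272
```

Call:
servo_tool:
  motion:
    - [[0, 0, 0.5, 0, 0, 0], [0, 0, 0, 0, 0, 0], [0, 0, 0, 0, 0, 0], [0, 0, 0, 0, 0, 0], [0, 0, 0, 0, 0, 0]]
  gripper: 70

```text
time: 14.5
ee_pos: [0.4536, -0.2775, 0.1219]
tcp_rot: [180.0, 0.0, 105.6]
wrist_force: [-0.2, 0.5, -0.9]
opening: 0.0702
```

Call:
servo_tool:
  motion:
    - [[0, 0, -10, 0, 0, 0], [0, 0, -30, 0, 0, 0], [0, 0, -45, 0, 0, 0], [0, 0, -45, 0, 0, 0], [0, 0, 0, 0, 0, 0]]

```text
time: 15.0
ee_pos: [0.4548, -0.2783, 0.2591]
tcp_rot: [179.6, 0.4, 105.6]
wrist_force: [0.2, 0.5, -0.3]
opening: 0.07
```

Call:
servo_tool:
  motion:
    - [[0, 0, -20, 0, 0, 0], [0, 0, 0, 0, 0, 0], [0, 0, 0, 0, 0, 0]]

```text
time: 15.3
ee_pos: [0.4537, -0.2776, 0.2719]
tcp_rot: [180.0, 0.0, 105.6]
wrist_force: [-0.4, 0.9, -0.3]
opening: 0.07
```

Run:
```python
from workcell import bot
import cv2,numpy as np,pickle
for n in("wrist","scene","side"):
    c=bot.camera(n); i=c["color"][:,:,::-1]
    if n=="wrist": w=cv2.resize(i[100:260,190:350],(400,400),interpolation=cv2.INTER_CUBIC);W=c
    if n=="scene": a=cv2.resize(i[245:365,300:460],(400,300))
    if n=="side": b=cv2.resize(i[215:345,235:365],(400,400),interpolation=cv2.INTER_CUBIC)
cv2.imwrite("pics/wd10.png",np.hstack([w,b])); cv2.imwrite("pics/s10.png",a)
pickle.dump({k:W[k] for k in W if k!="color"},open("w10.pkl","wb"))
o=bot.get_obs();print(o["time"],o["ee_pos"],o["tcp_rot"],o["wrist_force"])
```

```text
15.45 [ 0.4533286  -0.27736978  0.27088654] [-1.79946764e+02 -5.74248369e-02  1.05584143e+02] [-0.3437032   0.54861613  0.60530158]
```

View pics/wd10.png

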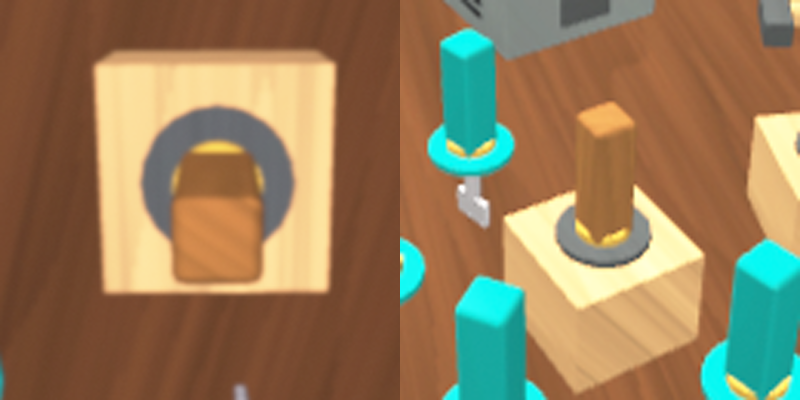

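View pics/s10.png

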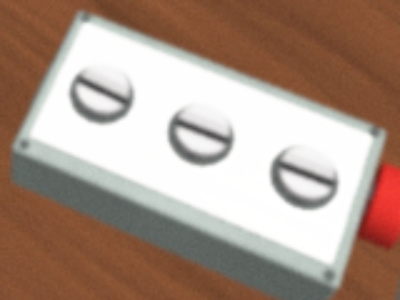

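The driver stands upright and centred in its block with its plate flat on top. All three slots now run along the guard, and the gripper is clear.

```bash
python3 -c "
from workcell import bot
print(bot.job_done())"
```

```text
the job is handed in; nothing more can be done
None
```

The locked fastener is turned open and the screwdriver is back in its block. I handed the job in at about 15.5 s of the 48 s allowed. No verdict was reported.

- **Driver:** I took the brown square-handled screwdriver and left the turquoise look-alikes and the round-handled awl alone.
- **Turn:** The blade went about 12 mm into the slot without contact. I then turned it about 91° anticlockwise, with side forces of about 5 N or less in the readings.
- **Last checks:** The pictures show all three slots lying along the guard. The driver stands upright and centred in its block, with its plate on the block's top face. The gripper is open, clear of everything, and about 0.15 m above where it let go.
- **Disagreement:** The side camera put the fastener's top about 4 pixels lower in the picture than predicted, while the wrist and scene cameras agreed to about 6 mm. I relied on the wrist camera, and the blade entered the slot cleanly.

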